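# Feel how full the sleeve tin is, then tip it into the right container

### The job

Lift the flat lidded tin off its mat by the handle, tilt it slowly just a little way (10 to 20 degrees) and hold it so for about a second to feel how much is inside, letting nothing roll out. If it is full (three metal sleeves) tip all of it out, from low over it, into the deep box; if only one sleeve is left, tip that into the shallow tray instead. Then stand the empty tin back upright in the middle of its mat, let go, and leave the other things on the counter where they are.

Things in the scene. Friction and masses are not known exactly. Their poses are not given: they have to be found in the camera images.
- tin: Flat opaque bare-metal tin, 156 (x) x 70 (y) x 60 mm high, lid closed; its -x end is open (the mouth), the other end closed. Floor 4 mm, walls 3 mm, empty weight 240 to 360 g (varies). Origin: centre of its underside, z up. A black upright handle plate stands on the middle of the lid. At the start the tin stands on the mat, mouth more or less towards the robot.
- tin_handle (a point): Grip point on the tin's handle plate: on the tin's vertical centre line, 88 mm above its underside, 28 mm above the lid. Axes as the tin's. The plate is 14 mm thick (x, gripped across this), 60 mm wide (y) and 46 mm tall, its top 106 mm above the tin's underside.
- tin_mouth (a point): Middle of the lip's edge at the mouth: 78 mm to -x of the tin's centre, 18 mm above its underside. The floor rises to it in a 35 degree ramp 20 mm long. Sleeves stay behind it while the tin is tilted mouth-down slowly to at most 20 degrees, and roll out over it at about 40 to 50; tilted fast (over about 6 degrees a second) or carried jerkily they may jump it.
- sleeve: Rearmost sleeve in the tin: a smooth metal cylinder 28 mm in diameter, 60 mm long, 100 g, lying across the tin so that it rolls along it. Origin at its centre, axis along its y. Starts hidden at the closed end. Either it is alone, or the tin is full: two more like it lie in front of it in single file (300 g in all), so this one comes out last.
- mat: Thin black rubber mat, fixed, 210 (x) x 120 (y) x 4 mm thick, on which the tin stands, centred. Origin: centre of its underside; its top is at 4 mm. A sealed stock carton, fixed, 120 x 90 x 70 mm high, stands 190 mm from its centre towards its +x: not to be used. A chrome pressure regulator with a black ribbed knob, fixed, 135 mm high, stands further off to the left (about x 0.80 to 0.86 m, y 0.28 to 0.36 m).
- box: Deep open grey plastic box, fixed, 180 (x) x 140 (y) x 85 mm high, walls and floor 5 mm. For the contents of a full tin. Origin: centre of its underside. Either left or right of the mat.
- tray: Shallow open grey plastic tray, fixed, 150 (x) x 120 (y) x 45 mm high, walls and floor 4 mm. For a single left-over sleeve. Origin: centre of its underside. On the other side of the mat from the box.
- cone: Steel bead seater cone, loose, 84 mm in diameter at its foot, 90 mm high. Origin: centre of its underside. Leave alone.
- core_tool: Brass valve core tool, loose, about 110 mm long, 18 mm high, lying between the robot and the mat. Origin on its axis, underside. Leave alone.
- valve_stem: Red rubber valve stem, loose, 32 mm in diameter at its foot, 62 mm high, standing near the core tool. Origin: centre of its underside. Leave alone.
Mind the look-alikes: they are no part of the job. What is shaped like the tin but green is not meant.

How it is judged:
By the outcome, as a careful person would: the job done as asked, in the order asked, and still so for the second after the job is handed in, with the robot touching nothing.
It also fails if it takes over 64 s, if anything falls off the work surface, if the arm or the gripper's body presses on something with over 40 N, if the wrist force passes 120 N, or if a joint passes its speed limit or range.

### The arm

A 6-joint arm with a two-finger parallel gripper is mounted at the origin on the work surface. World frame = base frame: x ahead of the robot, y to its left, z up, the work surface at z = 0. Lengths are in m, angles in degrees, forces in N, time in s.
With the tool pointing down it reaches from about 0.25 to 0.725 m from the base axis. Payload 9.7 kg.
Tool frame: the origin (TCP) lies where the fingers leave the gripper's body, on its centre line; the fingertips stand 73 mm ahead of it and the grasp point (between the pads) lies 54 mm ahead of it; y points along the fingers, x is the direction in which the jaws open and shut, and the axes are right-handed (so a half turn about y gives the same grasp; the last joint's range is limited). The gripper opens to 85 mm and grips with 20 to 120 N. Pads are 22 mm wide; open, the fingers measure 114 mm over their backs; the gripper's body (76 mm by 85 mm) begins 54 mm behind the grasp point. The pads swing forward as they close: fully open they stand 13 mm farther back than shut.
Start: joints at [68.239, 4.979, 10.078, 95.1, 0, 90], TCP at [0.204, 0.511, 0.304] pointing down, gripper open.
Joint ranges: [-179.16, 179.16], [-48.56, 103.87], [-65.8, 70.77], [-126.05, 130.52], [-82.76, 87.17], [-180, 180]. Speed limits (degrees/s): [127.2, 127.2, 147.25, 180, 180, 180].

### API

Orientations are given as [roll, pitch, yaw] about the fixed x, y, z axes, in that order (R = Rz(yaw) Ry(pitch) Rx(roll)).
In Python, from workcell import sensors, imaging, bot, models gives the robot as it stands.
- The arm moves only by the tool arm_command, never from a script. Its argument "rows" is one flat list of numbers, 7 for each row, row after row: the shift along the tool's x, y, z in cm, then the turn, a rotation vector about the tool's x, y, z in degrees, then the gripper's target within -1 to 1 (fully open at 1, half-way at 0, shut at -1). A call has 1 to 12 rows; each row is the pose to reach, as a shift and turn from the pose commanded when the call began, along the tool's axes at that moment; what a row does not reach only later rows make up. A row lasts 1/12 s, in which the tool goes at most 41.7 mm and 7.16 degrees, less where a joint would pass 70% of its speed; a pose out of reach is approached as far as the arm can. A call with a gripper value outside its range is refused whole. The fingers move at their own pace and stop on an object; "force" is the grip in N (left out, the last holds). Time passes only in rows, so rows that repeat a pose let the fingers close. It gives the time, the measured TCP pose, the force and the opening at its end, in the units of the state.
- sensors.get_obs(): the state, without advancing time (a new reading comes with each control period).
- imaging.camera(name): name is "side" or "top" or "wrist"; returns a dict with "pixels" (384x512x3 uint8, blue, green, red), "z_map" (384x512 float32, m along the optical axis (not along the pixel's ray), 0 where there is no reading), "camera_matrix" (3x3 intrinsics, pixels), "world_from_camera" (4x4, takes a point from camera to world coordinates). Camera axes: x right, y up, looking along -z (the intrinsics and any distortion apply to the point x, -y, -z); pixel columns grow to the right and rows downward; lengths in m; the calibration is good to about 2 mm. A picture is of the moment at which its call begins.
- bot.job_done(): hands the job in, once; it reports no verdict.
Trained networks look in the newest picture that a camera, given by its name, has taken for a name from the list of things; names that differ only in an ending like _2 or _b are one class to them, and where a whole thing is asked for, a point or a joint stands for the part that bears it (a point fixed in the world has none). Each returns a list of dicts, best first, with "conf" (0 to 1); they miss things now and then, are a little off and sometimes report something else, mostly with a low value. They report only what shows in the picture. A call takes as long as a camera call. They do not tell look-alikes from the thing itself.
- models.search_frame(thing, camera): "extent" ([centre column, centre row, width, height] in pixels, round what is visible of it).
- models.spot_point(thing, camera): "location" ([column, row] in pixels: a listed point, or the origin of a listed thing).
The state is a dict: "time": time; "q": joint angles; "qd": joint speeds; "joint_efforts": joint torques, N m; "ee_pos": TCP position; "tcp_rot": TCP orientation; "wrist_force": force on the tool from outside, world axes, zero at the start; "torque": the same for the moment, N m; "opening": finger opening in m.
Only numpy, scipy, OpenCV 4.12 (cv2) and the standard library are available. Lean on these libraries where they do the work, as an engineer would, in place of code of your own. Each camera call takes 0.05 s, during which the arm holds its last target.

## Working session

There is one attempt and no reset: what is moved stays moved. The work goes in short steps, Python scripts to look and compute and a tool call to move; the robot and the scene stay as the last step left them, time stands still between calls to the robot, and variables do not carry over. Pictures are saved under pics/ and viewed, and the job is handed in when it is done.

Besides the shell and the picture viewer there is one more tool, called after ">>>" in YAML: its name, and indented under it one key for each argument. arm_command: Moves the arm, as the interface text tells. Its arguments: {"type":"object","properties":{"rows":{"type":"array","items":{"type":"number"}},"force":{"type":"number"}},"required":["rows"]}

```bash
ls; mkdir -p pics; python3 - <<'E'
from workcell import sensors, imaging, bot, models
import cv2,numpy as np
print(sensors.get_obs())
for n in ["side","top","wrist"]:
    c=imaging.camera(n); cv2.imwrite(f"pics/{n}0.png",c["pixels"]); np.savez(f"{n}0.npz",**c)
    print(n,c["camera_matrix"].tolist(),np.round(c["world_from_camera"],3).tolist())
    for t in ["tin","tin_handle","tin_mouth","mat","box","tray","cone","core_tool","valve_stem"]:
        print(t,[(np.round(d["extent"]).tolist(),round(d["conf"],2)) for d in models.search_frame(t,n)][:3] , [(np.round(d["location"],1).tolist(),round(d["conf"],2)) for d in models.spot_point(t,n)][:3])
print(sensors.get_obs()["time"])
E
```

```text
pics
{'time': 0.0, 'q': array([6.82382712e+01, 5.01171763e+00, 1.00339609e+01, 9.50988890e+01,
       6.51528953e-04, 9.00015402e+01]), 'qd': array([-0.05277264,  0.17207798,  0.04973503, -0.00705336,  0.0274516 ,
        0.00159087]), 'joint_efforts': array([ 2.56169122e-03, -5.20381129e+01,  4.64813089e+01,  1.60314061e-02,
        1.60853023e-05,  1.81632356e-05]), 'ee_pos': array([0.2038609 , 0.51068413, 0.30317266]), 'tcp_rot': array([-8.99993505e+01,  7.66458155e-02,  6.82367311e+01]), 'wrist_force': array([-0.09363023, -0.24523235, -0.1324271 ]), 'torque': array([0.03049717, 0.01120663, 0.0047716 ]), 'opening': 0.08549091088160057}
side [[383.05719609818703, 0.0, 250.70547017000249], [0.0, 383.05719609818703, 188.15352461321956], [0.0, 0.0, 1.0]] [[0.853, 0.332, -0.403, 0.04], [-0.522, 0.517, -0.678, -0.67], [-0.017, 0.789, 0.615, 0.789], [0.0, 0.0, 0.0, 1.0]]
tin [([216.0, 134.0, 30.0, 37.0], 0.87), ([194.0, 201.0, 62.0, 47.0], 0.83), ([302.0, 197.0, 58.0, 50.0], 0.74)] [([193.4, 211.8], 0.95), ([295.7, 206.4], 0.65), ([268.5, 261.6], 0.62)]
tin_handle [([302.0, 198.0, 58.0, 
[... 1872 characters left out ...]
[394.0, 138.0, 28.0, 27.0], 0.77)] [([389.6, 136.4], 0.59), ([286.8, 165.3], 0.32)]
core_tool [([293.0, 241.0, 24.0, 40.0], 0.61)] [([288.2, 243.3], 0.53)]
valve_stem [([332.0, 238.0, 10.0, 17.0], 0.64)] [([327.7, 234.1], 0.64)]
wrist [[344.0418995631095, 0.0, 255.1461486218678], [0.0, 344.0418995631095, 191.05857277164625], [0.0, 0.0, 1.0]] [[0.37, -0.896, -0.247, 0.141], [0.929, 0.356, 0.098, 0.536], [-0.0, -0.266, 0.964, 0.374], [0.0, 0.0, 0.0, 1.0]]
tin [([42.0, 342.0, 42.0, 83.0], 0.59)] []
tin_handle [([42.0, 342.0, 38.0, 80.0], 0.59)] []
tin_mouth [([42.0, 343.0, 38.0, 82.0], 0.76)] [([33.8, 311.1], 0.83)]
mat [] []
box [] []
tray [] []
cone [] []
core_tool [] []
valve_stem [] []
2.85
```

View pics/top0.png

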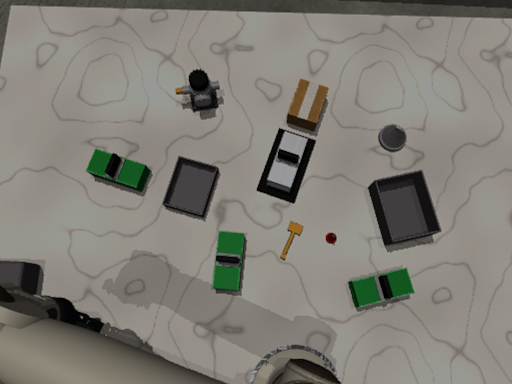

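View pics/side0.png

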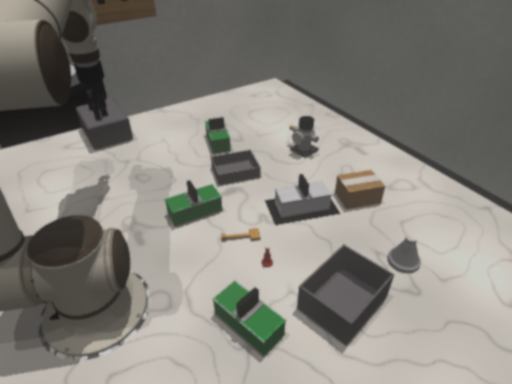

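The top view shows the bare-metal tin on the black mat at (287,162). The green look-alikes are at (119,170), (230,260) and (382,288), and I rule them out by colour. The tray is at (191,187), left of the mat, and the box at (404,208), right of it. The core tool is at (292,240), the stem at (331,238), the cone at (392,138) and the carton at (308,104). Next I measure from the depth.

```bash
cat > h.py <<'E'
import numpy as np,cv2
def cloud(n):
    d=np.load(n) if isinstance(n,str) else n
    K=d["camera_matrix"];T=d["world_from_camera"];z=d["z_map"]
    v,u=np.mgrid[:z.shape[0],:z.shape[1]]
    X=(u-K[0,2])/K[0,0]*z;Y=(v-K[1,2])/K[1,1]*z
    P=np.stack([X,-Y,-z,np.ones_like(z)],-1)@T.T
    return P[...,:3],z>0,d["pixels"]
def rect(p,name):
    r=cv2.minAreaRect((p[:,:2]*1000).astype(np.float32))
    print(name,len(p),"c",np.round(r[0],1),"size",np.round(r[1],1),"ang",round(r[2],1),"z",np.round(np.percentile(p[:,2],[2,50,98]),3))
    return r
E
python3 - <<'E'
from h import *
for n in ["top0.npz","side0.npz"]:
    P,ok,px=cloud(n)
    bgr=px.astype(int)
    x,y,z=P[...,0],P[...,1],P[...,2]
    print(n,"table z",np.round(np.percentile(z[ok&(np.abs(z)<.02)],[5,50,95]),4))
    g=px.max(-1)
    near=ok&(x>.35)&(x<.85)
    def comp(m,lab):
        k,l,s,c=cv2.connectedComponentsWithStats(m.astype(np.uint8))
        for i in range(1,k):
            if s[i,4]>15: print(s[i].tolist(),end=' ');rect(P[l==i],lab)
    comp(ok&(z>.012)&(x>.2)&(x<1)&(abs(y)<.6),"obj")
E
python3 - <<'E'
import cv2
a=cv2.imread('pics/top0.png')[120:210,240:340];b=cv2.imread('pics/side0.png')[160:230,255:395]
cv2.imwrite('pics/c1.png',cv2.resize(a,None,fx=6,fy=6,interpolation=2));cv2.imwrite('pics/c2.png',cv2.resize(b,None,fx=5,fy=5,interpolation=2))
E
```

```text
top0.npz table z [-0.0054 -0.0007  0.0046]
[176, 69, 44, 41, 892] obj 892 c [843.2 303. ] size [125.5  82.7] ang 82.9 z [0.013 0.088 0.137]
[287, 79, 42, 52, 1363] obj 1363 c [822.9 -27.1] size [ 90.2 124.3] ang 72.1 z [0.019 0.069 0.074]
[379, 125, 28, 25, 483] obj 483 c [ 735.9 -290.5] size [82.1 77.4] ang 33.4 z [0.013 0.034 0.084]
[267, 131, 41, 61, 1387] obj 1387 c [641.8  31.9] size [ 72.1 159.8] ang 71.9 z [0.015 0.064 0.111]
[89, 149, 61, 42, 1457] obj 1457 c [603.9 524.8] size [159.1  72.7] ang 73.3 z [0.015 0.059 0.106]
[163, 156, 56, 61, 613] obj 613 c [562.1 311.1] size [122.  151.2] ang 75.5 z [0.013 0.037 0.047]
[369, 170, 73, 76, 1689] obj 1689 c [ 510.4 -300.7] size [181.1 142.8] ang 14.0 z [0.014 0.06  0.088]
[293, 223, 10, 7, 17] obj 17 c [457.5  -2. ] size [28.5  8.6] ang 62.2 z [0.012 0.014 0.018]
[290, 229, 11, 10, 29] obj 29 c [430.6   3.9] size [20.1 31.9] ang 54.4 z [0.012 0.014 0.02 ]
[212, 231, 33, 61, 1544] obj 1544 c [348.4 190.9] size [ 72.3 158.6] ang 85.8 z [0.023 0.06  0.107]
[328, 234, 8, 8, 40] obj 40 c [423.6 -99.7] size [17.4 17.7] ang 7.4 z [0.014
[... 831 characters left out ...]
065 0.07 ]
[275, 174, 57, 42, 1498] obj 1498 c [641.7  33.6] size [ 78.3 160. ] ang 71.2 z [0.014 0.061 0.107]
[164, 180, 58, 44, 1465] obj 1465 c [347.3 193.9] size [ 79.1 158.2] ang 86.1 z [0.014 0.057 0.104]
[221, 234, 10, 5, 31] obj 31 c [372.7  35.4] size [16.8 25.5] ang 62.2 z [0.012 0.014 0.019]
[389, 237, 31, 33, 653] obj 653 c [ 726.9 -294.6] size [56.3 76.7] ang 38.0 z [0.012 0.038 0.084]
[297, 244, 97, 99, 3550] obj 3550 c [ 509.4 -300.1] size [183.3 141.5] ang 13.5 z [0.014 0.054 0.084]
[263, 248, 8, 15, 82] obj 82 c [ 420.8 -102.8] size [12.1 18.7] ang 52.5 z [0.014 0.031 0.057]
[212, 280, 74, 74, 2829] obj 2829 c [ 287.  -228.8] size [ 74.5 160.7] ang 14.9 z [0.015 0.058 0.104]
```

View pics/c1.png

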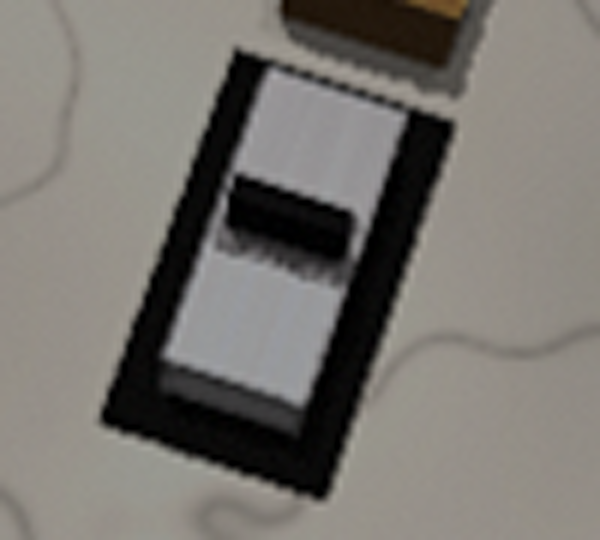

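View pics/c2.png

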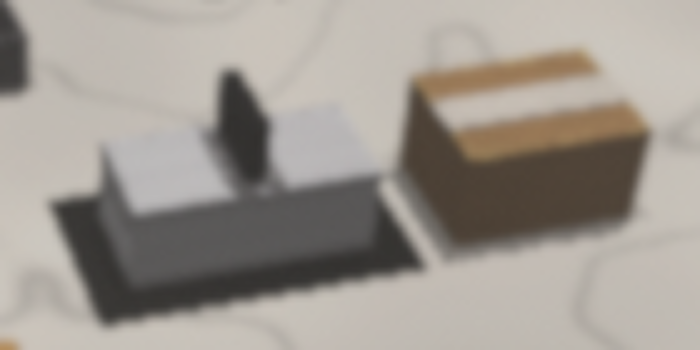

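```bash
cat >> h.py <<'E'
from scipy.spatial.transform import Rotation as Ro
def rot(rpy): return Ro.from_euler('xyz',rpy,degrees=True)
def tool_delta(p0,rpy0,p1,rpy1):
    R0=rot(rpy0);R1=rot(rpy1)
    return np.round(R0.inv().apply(np.array(p1)-p0)*100,2),np.round((R0.inv()*R1).as_rotvec(degrees=True),2)
E
python3 - <<'E'
from h import *
for n in ["top0.npz","side0.npz"]:
    P,ok,px=cloud(n); x,y,z=P[...,0],P[...,1],P[...,2]
    nr=ok&(abs(x-.642)<.16)&(abs(y-.033)<.16)
    rect(P[nr&(z>.08)&(abs(x-.642)<.07)],"handle")
    rect(P[nr&(z>.098)&(abs(x-.642)<.07)],"handletop")
    rect(P[nr&(z>.054)&(z<.072)&(x<.73)],"lid")
    m=nr&(px.max(-1)<45)&(z<.014)&(x<.80)
    k,l,s,c=cv2.connectedComponentsWithStats(cv2.morphologyEx((m).astype(np.uint8),cv2.MORPH_CLOSE,np.ones((3,3))))
    i=1+np.argmax(s[1:,4]); q=P[(l==i)&ok&m]; rect(q,"mat")
E
python3 - <<'E'
from h import *
p0=[.2038,.5107,.304];r0=[-90,0,68.24]
print(tool_delta(p0,r0,[.642,.032,.24],[-90,0,-18.2]))
E
```

```text
handle 162 c [641.6  31.9] size [59.7 15.2] ang 71.7 z [0.081 0.107 0.113]
handletop 119 c [642.1  32. ] size [59.4 14.9] ang 72.8 z [0.101 0.108 0.113]
lid 1110 c [641.8  31.9] size [ 72.1 159.8] ang 71.9 z [0.058 0.064 0.069]
mat 1085 c [642.8  33.1] size [117.4 207.2] ang 72.0 z [-0.003  0.003  0.009]
handle 134 c [640.5  34.3] size [64.1 14.9] ang 71.1 z [0.081 0.102 0.11 ]
handletop 78 c [640.8  34.1] size [64.2 13.9] ang 70.7 z [0.099 0.107 0.11 ]
lid 760 c [642.2  33.2] size [ 78.  159.2] ang 70.8 z [0.055 0.062 0.068]
(array([-28.21,   6.4 , -58.44]), array([ 0.  , 86.44, -0.  ]))Traceback (most recent call last):
  File "<stdin>", line 10, in <module>
    return _wrapfunc(a, 'argmax', axis=axis, out=out, **kwds)
    return bound(*args, **kwds)
ValueError: attempt to get argmax of an empty sequence
```

Choice: the bare-metal tin at top (287,162), with the handle near (0.642, 0.0325), top at about 0.109 m (expected 0.110), yaw about -18°. The crop confirms it. I move to hover over it.

>>> arm_command:
  rows: [-28.2,2.4,-58.4,0,86.4,0,1,-28.2,2.4,-58.4,0,86.4,0,1,-28.2,2.4,-58.4,0,86.4,0,1,-28.2,2.4,-58.4,0,86.4,0,1,-28.2,2.4,-58.4,0,86.4,0,1,-28.2,2.4,-58.4,0,86.4,0,1,-28.2,2.4,-58.4,0,86.4,0,1,-28.2,2.4,-58.4,0,86.4,0,1,-28.2,2.4,-58.4,0,86.4,0,1,-28.2,2.4,-58.4,0,86.4,0,1,-28.2,2.4,-58.4,0,86.4,0,1,-28.2,2.4,-58.4,0,86.4,0,1]
  force: 70

```text
time: 3.85
ee_pos: [0.5423, 0.1402, 0.2855]
tcp_rot: [-90.0, -0.0, -18.1]
wrist_force: [0.9, 0.9, -0.3]
opening: 0.0855
```

>>> arm_command:
  rows: [4,0.8,-2.2,0,0,0,1,7,1.6,-3.8,0,0,0,1,9,2.0,-5,0,0,0,1,10,2.2,-5.6,0,0,0,1,10,2.2,-5.6,0,0,0,1,10,2.2,-5.6,0,0,0,1]

```text
time: 4.35
ee_pos: [0.6192, 0.0586, 0.2633]
tcp_rot: [-90.0, 0.0, -17.7]
wrist_force: [-0.4, 0.8, 0.6]
opening: 0.0859
```

```bash
python3 - <<'E'
from h import *
from workcell import sensors, imaging
o=sensors.get_obs();print(o["time"],o["ee_pos"],o["tcp_rot"],o["wrist_force"])
c=imaging.camera("wrist");cv2.imwrite("pics/w1.png",c["pixels"]);np.savez("w1.npz",**c)
P,ok,px=cloud(c);x,y,z=P[...,0],P[...,1],P[...,2]
nr=ok&(abs(x-.642)<.12)&(abs(y-.033)<.12)
print(np.percentile(z[ok&(abs(z)<.02)],50))
for a,b in [(.085,.13),(.098,.13),(.054,.072)]: rect(P[nr&(z>a)&(z<b)],str(a))
E
```

```text
4.35 [0.61923903 0.05859672 0.26328902] [-9.00000217e+01  4.50263646e-02 -1.77423772e+01] [-0.44557987  0.84326573  0.56575213]
0.0001918855565185562
0.085 1967 c [644.6  34.2] size [59.6 14.2] ang 72.2 z [0.088 0.11  0.111]
0.098 1758 c [644.7  34.2] size [59.6 14.1] ang 72.2 z [0.101 0.11  0.111]
0.054 14831 c [671.8  23.2] size [ 79.3 218.8] ang 69.6 z [0.062 0.064 0.068]
```

View pics/w1.png

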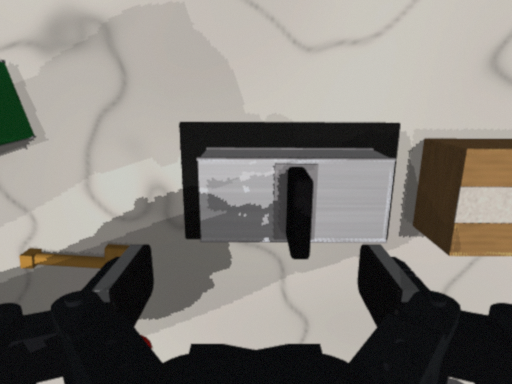

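The wrist view shows the tin with its handle at (299,210) between the jaws' columns, and nothing else in the way. I align, then descend.

>>> arm_command:
  rows: [1.5,0.5,-0.8,0,0,0,1,3,1.5,-1.7,0,0,0,1,3,3,-1.7,0,0,-0.2,1,3,4.5,-1.7,0,0,-0.2,1,3,6,-1.7,0,0,-0.2,1,3,7.5,-1.7,0,0,-0.2,1,3,8.5,-1.7,0,0,-0.2,1,3,9,-1.7,0,0,0,1,3,9,-1.7,0,0,0,1,3,9,-1.7,0,0,0,1]

```text
time: 5.23
ee_pos: [0.6428, 0.0337, 0.1742]
tcp_rot: [-90.0, -0.0, -17.7]
wrist_force: [-0.7, 0.4, 0.3]
opening: 0.0857
```

```bash
python3 - <<'E'
from h import *
from workcell import sensors, imaging
o=sensors.get_obs();print(o["time"],o["ee_pos"],o["tcp_rot"],o["wrist_force"])
c=imaging.camera("side");cv2.imwrite("pics/s2.png",cv2.resize(c["pixels"][110:240,220:420],None,fx=4,fy=4))
E
```

```text
5.2333 [0.64284525 0.03368743 0.17424149] [-8.99804281e+01 -3.68885445e-02 -1.76666785e+01] [-0.67925372  0.35415898  0.31441164]
```

View pics/s2.png

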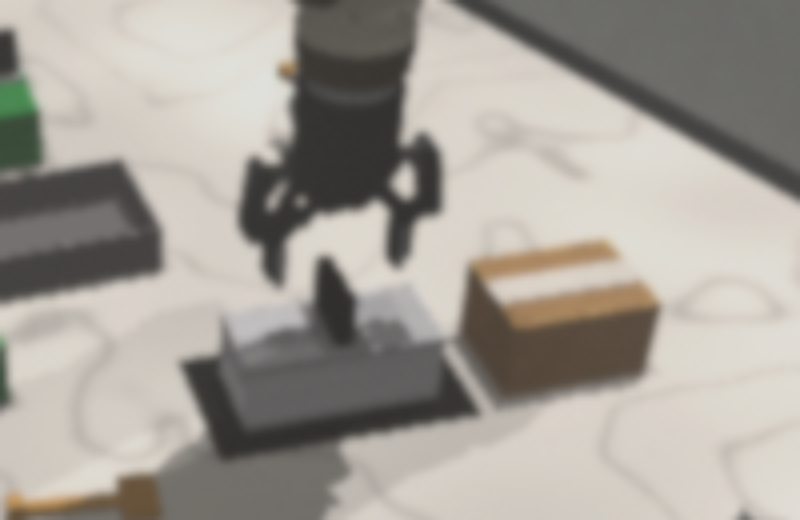

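The picture shows the jaws straddling the handle plate at about (335,300), centred. I go down 2.7 cm and close.

>>> arm_command:
  rows: [0,1,0,0,0,0,1,0,2,0,0,0,-0.1,1,0,2.7,0,0,-0.3,-0.1,1,0,2.7,0,0,-0.3,-0.1,0.3,0,2.7,0,0,-0.3,-0.1,-0.2,0,2.7,0,0,-0.3,-0.1,-0.6,0,2.7,0,0,-0.3,-0.1,-1,0,2.7,0,0,-0.3,-0.1,-1,0,2.7,0,0,-0.3,-0.1,-1,0,2.7,0,0,-0.3,-0.1,-1,0,2.7,0,0,-0.3,-0.1,-1,0,2.7,0,0,-0.3,-0.1,-1]
  force: 70

```text
time: 6.28
ee_pos: [0.6433, 0.0331, 0.147]
tcp_rot: [-90.0, -0.2, -17.4]
wrist_force: [2.2, 0.1, 4.2]
opening: 0.0132
```

```bash
python3 - <<'E'
from workcell import sensors
o=sensors.get_obs();print(o)
E
```

```text
{'time': 6.2833, 'q': array([ 2.95792687e+00,  1.74706557e+01,  7.19977640e+00,  7.95590257e+01,
       -4.09719687e-02,  1.10364753e+02]), 'qd': array([-0.00541524,  0.04121094,  0.04696194,  0.03674191, -0.07952485,
       -0.03327421]), 'joint_efforts': array([ 3.47472914e-01, -6.32723665e+01,  4.39300275e+01,  5.21407910e-01,
        7.72991963e-02, -2.06347613e-02]), 'ee_pos': array([0.64325327, 0.03308576, 0.14704114]), 'tcp_rot': array([-89.97921863,  -0.17372139, -17.406918  ]), 'wrist_force': array([2.24690532, 0.06182247, 4.24583797]), 'torque': array([-0.04832797, -0.13478375, -0.03798707]), 'opening': 0.013178903518959652}
```

>>> arm_command:
  rows: [0,-0.1,0,0,0,0,-1,0,-0.4,0,0,0,0,-1,0,-0.9,0,0,0,0,-1,0,-1.6,0,0,0,0,-1,0,-2.4,0,0,0,0,-1,0,-3.2,0,0,0,0,-1,0,-4,0,0,0,0,-1,0,-4.8,0,0,0,0,-1,0,-5.4,0,0,0,0,-1,0,-5.8,0,0,0,0,-1,0,-6,0,0,0,0,-1,0,-6,0,0,0,0,-1]

```text
time: 7.28
ee_pos: [0.6429, 0.0331, 0.2069]
tcp_rot: [-90.0, -0.1, -17.4]
wrist_force: [0.3, 0.1, -7.1]
opening: 0.0133
```

```bash
python3 - <<'E'
from workcell import sensors,imaging
import cv2
o=sensors.get_obs();print({k:o[k].round(3).tolist() for k in ["ee_pos","tcp_rot","wrist_force","torque"]})
c=imaging.camera("side");cv2.imwrite("pics/s3.png",cv2.resize(c["pixels"][110:240,220:420],None,fx=4,fy=4))
o=sensors.get_obs();print({k:o[k].round(3).tolist() for k in ["ee_pos","tcp_rot","wrist_force","torque"]})
E
```

```text
{'ee_pos': [0.643, 0.033, 0.207], 'tcp_rot': [-89.989, -0.131, -17.408], 'wrist_force': [0.294, 0.067, -7.086], 'torque': [-0.01, 0.113, -0.009]}
{'ee_pos': [0.643, 0.033, 0.206], 'tcp_rot': [-90.004, -0.097, -17.404], 'wrist_force': [-0.132, -0.297, -5.868], 'torque': [0.05, 0.132, -0.028]}
```

View pics/s3.png

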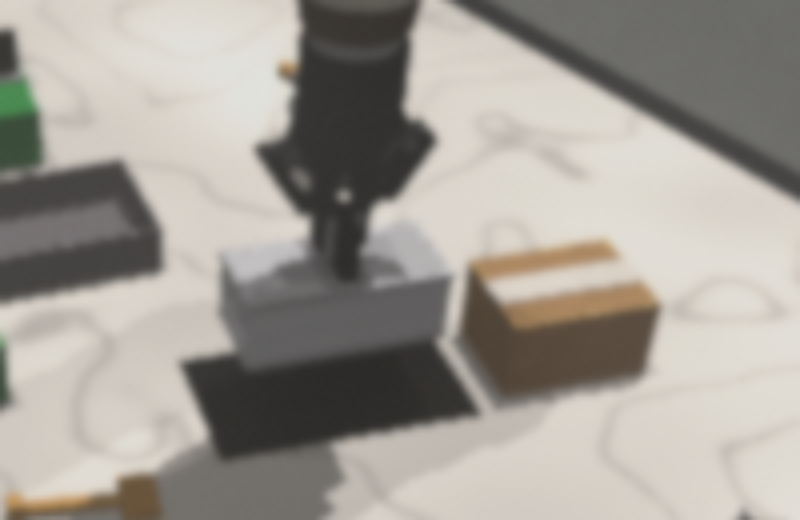

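The picture shows the tin level and clear of the mat. The wrist force is about 6 N, which suggests full. Now the slow tilt, at no more than 4.8°/s.

>>> arm_command:
  rows: [-0.01,0,0,0,0,-0.1,-1,-0.03,0,0,0,0,-0.3,-1,-0.06,0,0,0,0,-0.6,-1,-0.09,0,0,0,0,-0.95,-1,-0.12,0,0,0,0,-1.3,-1,-0.16,0,0,0,0,-1.7,-1,-0.2,0,0,0,0,-2.1,-1,-0.235,0,0,0,0,-2.5,-1,-0.27,0.01,0,0,0,-2.9,-1,-0.31,0.01,0,0,0,-3.3,-1,-0.35,0.01,0,0,0,-3.7,-1,-0.385,0.01,0,0,0,-4.1,-1]

```text
time: 8.33
ee_pos: [0.639, 0.0343, 0.2063]
tcp_rot: [-90.0, -4.2, -17.4]
wrist_force: [0.5, 0.4, -6.6]
opening: 0.0131
```

>>> arm_command:
  rows: [-0.04,0,0,0,0,-0.4,-1,-0.075,0,0,0,0,-0.8,-1,-0.11,0,0,0,0,-1.2,-1,-0.15,0,0,0,0,-1.6,-1,-0.19,0,0,0,0,-2,-1,-0.225,0,0,0,0,-2.4,-1,-0.26,0.01,0,0,0,-2.8,-1,-0.3,0.01,0,0,0,-3.2,-1,-0.34,0.01,0,0,0,-3.6,-1,-0.375,0.01,0,0,0,-4,-1,-0.415,0.01,0,0,0,-4.4,-1,-0.45,0.02,0,0,0,-4.8,-1]

```text
time: 9.33
ee_pos: [0.6348, 0.0357, 0.2058]
tcp_rot: [-90.0, -9.0, -17.4]
wrist_force: [-0.5, -0.7, -5.2]
opening: 0.0132
```

>>> arm_command:
  rows: [-0.04,0,0,0,0,-0.4,-1,-0.075,0,0,0,0,-0.8,-1,-0.11,0,0,0,0,-1.2,-1,-0.15,0,0,0,0,-1.6,-1,-0.19,0,0,0,0,-2,-1,-0.225,0,0,0,0,-2.4,-1,-0.26,0.01,0,0,0,-2.8,-1,-0.3,0.01,0,0,0,-3.2,-1,-0.34,0.01,0,0,0,-3.6,-1,-0.375,0.01,0,0,0,-4,-1,-0.415,0.01,0,0,0,-4.4,-1,-0.45,0.02,0,0,0,-4.8,-1]

```text
time: 10.33
ee_pos: [0.6306, 0.037, 0.2048]
tcp_rot: [-90.0, -13.8, -17.4]
wrist_force: [0.6, -0.1, -7.1]
opening: 0.0132
```

>>> arm_command:
  rows: [-0.04,0,0,0,0,-0.4,-1,-0.07,0,0,0,0,-0.7,-1,-0.09,0,0,0,0,-0.9,-1,-0.1,0,0,0,0,-1,-1,-0.1,0,0,0,0,-1,-1,-0.1,0,0,0,0,-1,-1,-0.1,0,0,0,0,-1,-1,-0.1,0,0,0,0,-1,-1,-0.1,0,0,0,0,-1,-1]

```text
time: 11.08
ee_pos: [0.6297, 0.0372, 0.2046]
tcp_rot: [-90.0, -14.8, -17.4]
wrist_force: [-0.3, -0.9, -5.9]
opening: 0.0132
```

```bash
python3 - <<'E'
from workcell import sensors,imaging
import cv2,numpy as np
f=[];t=[]
for i in range(6):
    c=imaging.camera("side")
    o=sensors.get_obs();f.append(o["wrist_force"]);t.append(o["torque"])
print(o["time"],o["ee_pos"],o["tcp_rot"],np.mean(f,0).round(2),np.std(f,0).round(2),np.mean(t,0).round(3))
cv2.imwrite("pics/s4.png",cv2.resize(c["pixels"][110:240,220:420],None,fx=4,fy=4))
E
```

```text
11.3833 [0.62970426 0.03726976 0.20459048] [-90.00056664 -14.79681178 -17.40248788] [-0.   -0.16 -6.09] [0.3  0.3  0.36] [0.156 0.548 0.008]
```

View pics/s4.png

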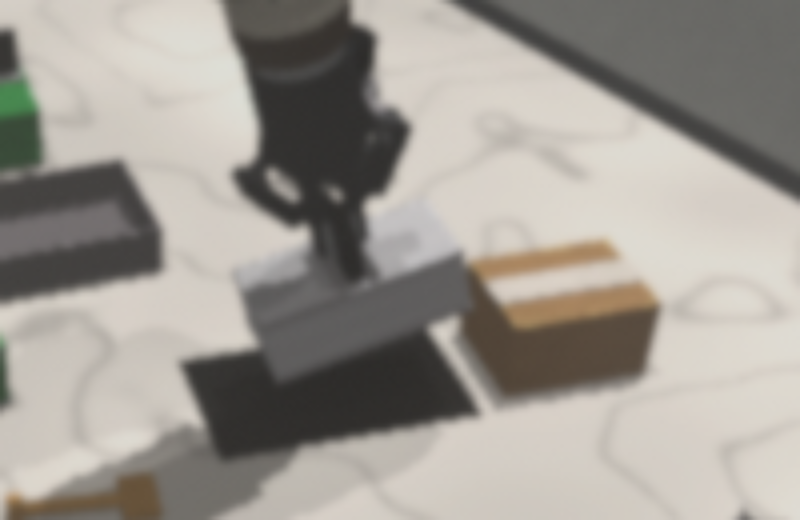

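The tilt is 14.8°, nothing has come out, and the mean force of 6.1 N means about 620 g. That matches a full tin (540–660 g) and not one sleeve (340–460 g), so the target is the deep box. I hold a moment longer, then tilt slowly back to slightly mouth-up.

>>> arm_command:
  rows: [0,0,0,0,0,0,-1,0,0,0,0,0,0,-1,0.01,0,0,0,0,0.1,-1,0.03,0,0,0,0,0.3,-1,0.06,0,0,0,0,0.65,-1,0.1,0,0,0,0,1.05,-1,0.135,0,0,0,0,1.45,-1,0.175,0,0,0,0,1.85,-1,0.21,0,0,0,0,2.25,-1,0.25,0.01,0,0,0,2.65,-1,0.285,0.01,0,0,0,3.05,-1,0.325,0.01,0,0,0,3.45,-1]

```text
time: 12.38
ee_pos: [0.6328, 0.0363, 0.2053]
tcp_rot: [-90.0, -11.3, -17.4]
wrist_force: [0.2, 0.7, -5.8]
opening: 0.013
```

>>> arm_command:
  rows: [0.04,0,0,0,0,0.4,-1,0.075,0,0,0,0,0.8,-1,0.11,0,0,0,0,1.2,-1,0.15,0,0,0,0,1.6,-1,0.19,0,0,0,0,2,-1,0.225,0,0,0,0,2.4,-1,0.26,0.01,0,0,0,2.8,-1,0.3,0.01,0,0,0,3.2,-1,0.34,0.01,0,0,0,3.6,-1,0.375,0.01,0,0,0,4,-1,0.415,0.01,0,0,0,4.4,-1,0.45,0.02,0,0,0,4.8,-1]

```text
time: 13.38
ee_pos: [0.637, 0.035, 0.2061]
tcp_rot: [-90.0, -6.5, -17.4]
wrist_force: [0.4, 0.0, -6.5]
opening: 0.0132
```

>>> arm_command:
  rows: [0.04,0,0,0,0,0.4,-1,0.075,0,0,0,0,0.8,-1,0.11,0,0,0,0,1.2,-1,0.15,0,0,0,0,1.6,-1,0.19,0,0,0,0,2,-1,0.225,0,0,0,0,2.4,-1,0.26,0.01,0,0,0,2.8,-1,0.3,0.01,0,0,0,3.2,-1,0.34,0.01,0,0,0,3.6,-1,0.375,0.01,0,0,0,4,-1,0.415,0.01,0,0,0,4.4,-1,0.45,0.02,0,0,0,4.8,-1]

```text
time: 14.38
ee_pos: [0.6413, 0.0336, 0.2064]
tcp_rot: [-90.0, -1.7, -17.4]
wrist_force: [-0.0, -0.2, -6.8]
opening: 0.0131
```

>>> arm_command:
  rows: [0.04,0,0,0,0,0.4,-1,0.075,-0.1,0,0,0,0.8,-1,0.11,-0.3,0,0,0,1.2,-1,0.15,-0.6,0,0,0,1.6,-1,0.19,-1,0,0,0,2,-1,0.225,-1.4,0,0,0,2.4,-1,0.26,-1.9,0,0,0,2.8,-1,0.3,-2.4,0,0,0,3.2,-1,0.34,-2.9,0,0,0,3.6,-1,0.375,-3.4,0,0,0,4,-1,0.415,-3.9,0,0,0,4.4,-1,0.45,-4.3,0,0,0,4.8,-1]

```text
time: 15.38
ee_pos: [0.6444, 0.0327, 0.2502]
tcp_rot: [-90.0, 3.1, -17.4]
wrist_force: [-0.8, 0.8, -4.8]
opening: 0.0132
```

>>> arm_command:
  rows: [0.04,-0.4,0,0,0,0.3,-1,0.05,-0.6,0,0,0,0.5,-1,0.05,-0.7,0,0,0,0.5,-1,0.05,-0.7,0,0,0,0.5,-1]

```text
time: 15.72
ee_pos: [0.6452, 0.0324, 0.2565]
tcp_rot: [-90.0, 3.5, -17.4]
wrist_force: [-0.3, -0.5, -6.0]
opening: 0.0131
```

```bash
cat >> h.py <<'E'
def tinpose(grip,yaw,th):
    """TCP pose for tin grip point, tin yaw, mouth-down tilt th"""
    R=Ro.from_euler('z',yaw,degrees=True)*Ro.from_euler('y',-th,degrees=True)*Ro.from_euler('x',-90,degrees=True)
    return np.array(grip)-0.054*R.apply([0,1,0]),R
def show(p0,R0,poses,per=12,nd=2,na=1):
    s=(p0,R0)
    for k in range(0,len(poses),per):
        ch=poses[k:k+per];out=[]
        for p,R in ch:
            d=s[1].inv().apply(p-s[0])*100;w=(s[1].inv()*R).as_rotvec(degrees=True)
            out.append([*(np.round(d,nd)+0.0).tolist(),*(np.round(w,na)+0.0).tolist(),-1])
        print("call",k//per, ", ".join(str(v) for r in out for v in r)); 
        s=ch[-1]
def mj(s): return 10*s**3-15*s**4+6*s**5
E
python3 - <<'E'
from h import *
from workcell import sensors
o=sensors.get_obs(); p0=o["ee_pos"];R0=rot(o["tcp_rot"]);print(o["time"])
e=np.array([.8616,-.5075,0])
p1,R1=tinpose(.655*e+[0,0,.2025],-30.5,-3.5);print(p1)
N=36
g0=p0+.054*R0.apply([0,1,0]);g1=.655*e+[0,0,.2025]
poses=[]
for i in range(1,N+1):
    s=mj(i/N); poses.append(tinpose(g0+(g1-g0)*s,-17.4-13.1*s,-3.5))
show(p0,R0,poses,nd=2)
E
```

```text
15.7167
[ 0.56718846 -0.33408566  0.25639928]
call 0 0.0, 0.0, -0.01, 0.0, 0.0, 0.0, -1, 0.0, 0.0, -0.06, 0.0, 0.0, 0.0, -1, 0.01, 0.0, -0.19, 0.0, 0.1, 0.0, -1, 0.04, 0.0, -0.43, 0.0, 0.1, 0.0, -1, 0.07, 0.0, -0.8, 0.0, 0.3, 0.0, -1, 0.12, -0.01, -1.32, 0.0, 0.5, 0.0, -1, 0.19, -0.01, -2.0, 0.0, 0.7, 0.0, -1, 0.26, -0.02, -2.85, 0.1, 1.0, 0.0, -1, 0.36, -0.02, -3.86, 0.1, 1.3, 0.0, -1, 0.47, -0.03, -5.03, 0.1, 1.8, 0.0, -1, 0.6, -0.04, -6.36, 0.1, 2.2, 0.0, -1, 0.73, -0.04, -7.83, 0.2, 2.7, 0.0, -1
call 1 0.23, -0.01, -1.59, 0.0, 0.6, 0.0, -1, 0.47, -0.03, -3.28, 0.1, 1.2, 0.0, -1, 0.72, -0.04, -5.07, 0.1, 1.8, 0.0, -1, 0.99, -0.06, -6.93, 0.1, 2.4, 0.0, -1, 1.26, -0.07, -8.83, 0.2, 3.1, 0.0, -1, 1.54, -0.09, -10.76, 0.2, 3.8, 0.0, -1, 1.81, -0.11, -12.69, 0.3, 4.5, 0.0, -1, 2.08, -0.12, -14.59, 0.3, 5.1, 0.0, -1, 2.35, -0.14, -16.45, 0.4, 5.8, 0.0, -1, 2.6, -0.15, -18.24, 0.4, 6.4, 0.0, -1, 2.84, -0.17, -19.94, 0.4, 7.0, 0.0, -1, 3.07, -0.18, -21.52, 0.5, 7.6, 0.0, -1
call 2 0.4, -0.02, -1.42, 0.0, 0.5, 0.0, -1, 0.76, -0.05, -2.7, 0.1, 1.0, 0.0, -1, 1.08, -0.06, -3.84, 0.1, 1.4, 0.0, -1, 1.35, -0.08, -4.81, 0.1, 1.7, 0.0, -1, 1.58, -0.09, -5.63, 0.1, 2.0, 0.0, -1, 1.77, -0.11, -6.29, 0.1, 2.3, 0.0, -1, 1.91, -0.11, -6.79, 0.2, 2.5, 0.0, -1, 2.01, -0.12, -7.15, 0.2, 2.6, 0.0, -1, 2.08, -0.12, -7.39, 0.2, 2.7, 0.0, -1, 2.11, -0.13, -7.51, 0.2, 2.7, 0.0, -1, 2.13, -0.13, -7.56, 0.2, 2.7, 0.0, -1, 2.13, -0.13, -7.57, 0.2, 2.7, 0.0, -1
```

>>> arm_command:
  rows: [0,0,-0.1,0,0,0,-1,0,0,-0.2,0,0.1,0,-1,0,0,-0.45,0,0.1,0,-1,0.05,0,-0.8,0,0.3,0,-1,0.1,0,-1.3,0,0.5,0,-1,0.2,0,-2,0,0.7,0,-1,0.25,0,-2.85,0.1,1,0,-1,0.35,0,-3.85,0.1,1.3,0,-1,0.45,0,-5,0.1,1.8,0,-1,0.6,0,-6.35,0.1,2.2,0,-1,0.75,0,-7.8,0.2,2.7,0,-1]

```text
time: 16.63
ee_pos: [0.6286, -0.0457, 0.256]
tcp_rot: [-90.0, 3.5, -20.2]
wrist_force: [-0.9, -1.1, -6.1]
opening: 0.0129
```

>>> arm_command:
  rows: [0.25,0,-1.6,0,0.6,0,-1,0.45,0,-3.3,0.1,1.2,0,-1,0.7,0,-5.1,0.1,1.8,0,-1,1,-0.05,-6.95,0.1,2.4,0,-1,1.25,-0.05,-8.85,0.2,3.1,0,-1,1.55,-0.1,-10.75,0.2,3.8,0,-1,1.8,-0.1,-12.7,0.3,4.5,0,-1,2.1,-0.1,-14.6,0.3,5.1,0,-1,2.35,-0.15,-16.45,0.4,5.8,0,-1,2.6,-0.15,-18.25,0.4,6.4,0,-1,2.85,-0.15,-19.95,0.4,7,0,-1,3.05,-0.2,-21.5,0.5,7.6,0,-1]

```text
time: 17.63
ee_pos: [0.5828, -0.2588, 0.2559]
tcp_rot: [-90.0, 3.6, -27.8]
wrist_force: [0.5, -0.4, -5.7]
opening: 0.0131
```

>>> arm_command:
  rows: [0.4,0,-1.4,0,0.5,0,-1,0.75,-0.05,-2.7,0.1,1,0,-1,1.1,-0.05,-3.85,0.1,1.4,0,-1,1.35,-0.1,-4.8,0.1,1.7,0,-1,1.6,-0.1,-5.65,0.1,2,0,-1,1.75,-0.1,-6.3,0.1,2.3,0,-1,1.9,-0.1,-6.8,0.2,2.5,0,-1,2,-0.1,-7.15,0.2,2.6,0,-1,2.1,-0.1,-7.4,0.2,2.7,0,-1,2.1,-0.1,-7.5,0.2,2.7,0,-1,2.1,-0.1,-7.55,0.2,2.7,0,-1,2.1,-0.1,-7.55,0.2,2.7,0,-1]

```text
time: 18.63
ee_pos: [0.5672, -0.333, 0.2556]
tcp_rot: [-89.9, 3.6, -30.4]
wrist_force: [-0.4, -0.6, -6.0]
opening: 0.0133
```

```bash
python3 - <<'E'
from h import *
from workcell import sensors,imaging
c=imaging.camera("side")
o=sensors.get_obs(); p0=o["ee_pos"];R0=rot(o["tcp_rot"]);print(o["time"],p0,o["tcp_rot"],o["wrist_force"])
cv2.imwrite("pics/s5.png",cv2.resize(c["pixels"][150:370,200:460],None,fx=3,fy=3))
g0=p0+.054*R0.apply([0,1,0])
e=np.array([.8616,-.5075,0]);ex=np.array([.5075,.8616,0])
print("grip radial",g0@e,"lat",g0@ex,"z",g0[2])
# pour plan
th0=-o["tcp_rot"][1]
print(th0)
poses=[]
ths=[-3.5];v=0
while ths[-1]<52:
    v=min(v+.1,.42); ths.append(ths[-1]+v)
for th in ths[1:]:
    t=np.radians(th)
    s=mj(np.clip((th+3.5)/53.5,0,1))
    m=.577+s*(.610-.577)
    mx=-78*np.cos(t)+70*np.sin(t); gr=m-mx/1000
    cz=-78*np.sin(t)-88*np.cos(t); w=np.clip((th+3.5)/18,0,1); 
    gz=(1-mj(w))*g0[2]+mj(w)*(.097-cz/1000)
    poses.append(tinpose(gr*e+[0,0,gz],-30.5,th))
print(len(poses),poses[0][0],poses[-1][0])
show(p0,R0,poses)
E
```

```text
18.6833 [ 0.56729549 -0.33295895  0.25564464] [-89.90327357   3.55720827 -30.40590699] [-0.25993517  0.48002878 -6.19081318]
grip radial 0.654408035553569 lat 0.0011107528768628725 z 0.20174875806719414
-3.557208266412838
134 [ 0.570566   -0.3360751   0.25565367] [ 0.48255319 -0.28423278  0.24577706]
call 0 0.44, -0.03, -0.1, -0.1, 0.1, -0.2, -1, 0.4, -0.03, -0.1, -0.1, 0.1, -0.4, -1, 0.33, -0.02, -0.1, -0.1, 0.1, -0.7, -1, 0.25, -0.02, -0.1, -0.1, 0.1, -1.1, -1, 0.16, -0.01, -0.1, -0.1, 0.1, -1.5, -1, 0.08, 0.0, -0.1, -0.1, 0.1, -1.9, -1, -0.01, 0.02, -0.1, -0.1, 0.1, -2.3, -1, -0.1, 0.04, -0.1, -0.1, 0.1, -2.7, -1, -0.19, 0.07, -0.1, -0.1, 0.1, -3.2, -1, -0.27, 0.1, -0.1, -0.1, 0.1, -3.6, -1, -0.36, 0.13, -0.1, -0.1, 0.1, -4.0, -1, -0.44, 0.17, -0.1, -0.1, 0.1, -4.4, -1
call 1 -0.09, 0.03, 0.0, 0.0, 0.0, -0.4, -1, -0.17, 0.07, 0.0, 0.0, 0.0, -0.8, -1, -0.26, 0.1, 0.0, 0.0, 0.0, -1.3, -1, -0.35, 0.14, 0.0, 0.0, 0.0, -1.7, -1, -0.43, 0.17, 0.0, 0.0, 0.0, -2.1, -1, -0.52, 0.21, 0.0, 0.0, 0.0, -2.5, -1, -0.6, 0.24, 0.0, 0.0, 0.0, -2.9, -1, -0.69, 0.27, 0.0, 0.0, 0.0, -3.4, -1, -0.77, 0
[... 3762 characters left out ...]
-0.37, 0.0, 0.0, 0.0, -3.8, -1, -0.92, -0.41, 0.0, 0.0, 0.0, -4.2, -1, -1.01, -0.45, 0.0, 0.0, 0.0, -4.6, -1, -1.11, -0.49, 0.0, 0.0, 0.0, -5.0, -1
call 10 -0.1, -0.05, 0.0, 0.0, 0.0, -0.4, -1, -0.19, -0.1, 0.0, 0.0, 0.0, -0.8, -1, -0.29, -0.14, 0.0, 0.0, 0.0, -1.3, -1, -0.39, -0.19, 0.0, 0.0, 0.0, -1.7, -1, -0.49, -0.24, 0.0, 0.0, 0.0, -2.1, -1, -0.59, -0.28, 0.0, 0.0, 0.0, -2.5, -1, -0.69, -0.33, 0.0, 0.0, 0.0, -2.9, -1, -0.79, -0.37, 0.0, 0.0, 0.0, -3.4, -1, -0.89, -0.42, 0.0, 0.0, 0.0, -3.8, -1, -0.99, -0.46, 0.0, 0.0, 0.0, -4.2, -1, -1.1, -0.51, 0.0, 0.0, 0.0, -4.6, -1, -1.2, -0.55, 0.0, 0.0, 0.0, -5.0, -1
call 11 -0.1, -0.05, 0.0, 0.0, 0.0, -0.4, -1, -0.2, -0.1, 0.0, 0.0, 0.0, -0.8, -1
```

View pics/s5.png

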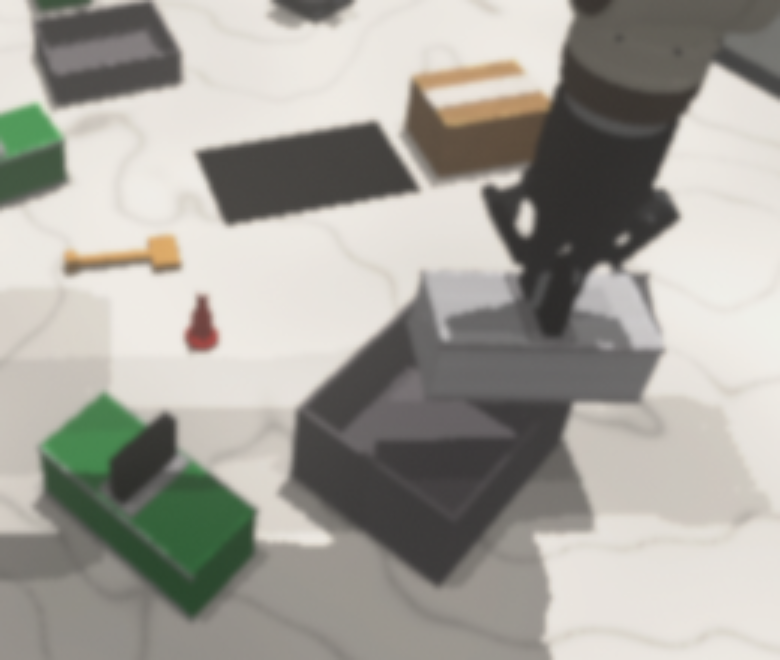

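The picture shows the mouth end of the tin inside the box outline at about (430,340), the box empty, and nothing dropped on the mat. Now I tilt slowly to pour.

>>> arm_command:
  rows: [0.02,0,0,0,0,-0.2,-1,0.04,0,-0.05,0,0,-0.4,-1,0.06,0,-0.05,0,0,-0.7,-1,0.06,0,-0.1,0,0,-1.1,-1,0.04,0,-0.1,0,0,-1.5,-1,0,0,-0.1,-0.1,0,-1.9,-1,-0.05,0.02,-0.1,-0.1,0,-2.3,-1,-0.12,0.04,-0.1,-0.1,0,-2.7,-1,-0.2,0.07,-0.1,-0.1,0,-3.1,-1,-0.27,0.1,-0.1,-0.1,0,-3.5,-1,-0.36,0.13,-0.1,-0.1,0,-3.9,-1,-0.44,0.17,-0.1,-0.1,0,-4.3,-1]

```text
time: 19.68
ee_pos: [0.5627, -0.3317, 0.2542]
tcp_rot: [-90.0, -0.8, -30.4]
wrist_force: [0.6, 0.4, -6.4]
opening: 0.0132
```

>>> arm_command:
  rows: [-0.09,0.03,0,0,0,-0.4,-1,-0.17,0.07,0,0,0,-0.8,-1,-0.26,0.1,0,0,0,-1.2,-1,-0.35,0.14,0,0,0,-1.7,-1,-0.43,0.17,0,0,0,-2.1,-1,-0.52,0.21,0,0,0,-2.5,-1,-0.6,0.24,0,0,0,-2.9,-1,-0.69,0.27,0,0,0,-3.3,-1,-0.77,0.3,0,0,0,-3.8,-1,-0.85,0.32,0,0,0,-4.2,-1,-0.93,0.34,0,0,0,-4.6,-1,-1.02,0.36,0,0,0,-5,-1]

```text
time: 20.68
ee_pos: [0.554, -0.3266, 0.2504]
tcp_rot: [-90.0, -5.8, -30.4]
wrist_force: [-0.3, -0.3, -6.4]
opening: 0.0134
```

>>> arm_command:
  rows: [-0.08,0.01,0,0,0,-0.4,-1,-0.16,0.01,0,0,0,-0.8,-1,-0.24,0.01,0,0,0,-1.2,-1,-0.32,0,0,0,0,-1.7,-1,-0.39,-0.01,0,0,0,-2.1,-1,-0.47,-0.02,0,0,0,-2.5,-1,-0.54,-0.04,0,0,0,-2.9,-1,-0.61,-0.07,0,0,0,-3.3,-1,-0.68,-0.09,0,0,0,-3.8,-1,-0.75,-0.12,0,0,0,-4.2,-1,-0.82,-0.15,0,0,0,-4.6,-1,-0.89,-0.19,0,0,0,-5,-1]

```text
time: 21.68
ee_pos: [0.5461, -0.3221, 0.2514]
tcp_rot: [-90.0, -10.8, -30.4]
wrist_force: [0.5, -0.4, -5.2]
opening: 0.013
```

>>> arm_command:
  rows: [-0.06,-0.04,0,0,0,-0.4,-1,-0.12,-0.08,0,0,0,-0.8,-1,-0.19,-0.13,0,0,0,-1.2,-1,-0.25,-0.17,0,0,0,-1.7,-1,-0.3,-0.21,0,0,0,-2.1,-1,-0.36,-0.26,0,0,0,-2.5,-1,-0.42,-0.3,0,0,0,-2.9,-1,-0.48,-0.34,0,0,0,-3.3,-1,-0.54,-0.38,0,0,0,-3.8,-1,-0.59,-0.42,0,0,0,-4.2,-1,-0.65,-0.46,0,0,0,-4.6,-1,-0.7,-0.5,0,0,0,-5,-1]

```text
time: 22.68
ee_pos: [0.5394, -0.3181, 0.2551]
tcp_rot: [-90.0, -15.8, -30.4]
wrist_force: [0.3, -0.5, -5.5]
opening: 0.0131
```

```bash
python3 - <<'E'
from h import *
from workcell import sensors,imaging
c=imaging.camera("side")
o=sensors.get_obs(); p0=o["ee_pos"];R0=rot(o["tcp_rot"]);print(o["time"],p0,o["tcp_rot"],o["wrist_force"])
cv2.imwrite("pics/s6.png",cv2.resize(c["pixels"][150:370,200:460],None,fx=3,fy=3))
e=np.array([.8616,-.5075,0]);ex=np.array([.5075,.8616,0])
g=p0+.054*R0.apply([0,1,0])
for q in [[-.078,.07],[-.078,.088],[.078,.088],[.0,.088]]:
    w=g+R0.apply([q[0],q[1],0]);print(np.round([w@e,w@ex,w[2]],4))
E
```

```text
22.7333 [ 0.53934244 -0.31804539  0.25523065] [-90.00951983 -15.80890658 -30.43035392] [ 0.82322219 -0.19938035 -5.10440772]
[ 5.848e-01 -4.000e-04  1.147e-01]
[ 5.897e-01 -4.000e-04  9.740e-02]
[ 7.398e-01 -2.000e-04  1.399e-01]
[ 6.648e-01 -3.000e-04  1.186e-01]
```

View pics/s6.png

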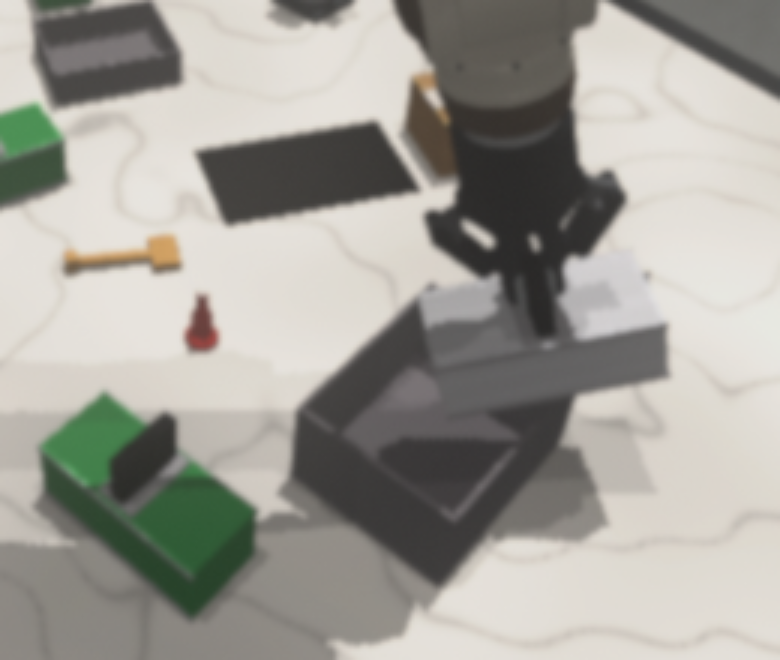

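On plan: 15.8°, lip at 0.115 m and 8 mm from the box centre. I continue the pour.

>>> arm_command:
  rows: [-0.05,-0.04,0,0,0,-0.4,-1,-0.1,-0.08,0,0,0,-0.8,-1,-0.15,-0.12,0,0,0,-1.2,-1,-0.21,-0.16,0,0,0,-1.7,-1,-0.26,-0.2,0,0,0,-2.1,-1,-0.31,-0.24,0,0,0,-2.5,-1,-0.36,-0.27,0,0,0,-2.9,-1,-0.41,-0.31,0,0,0,-3.3,-1,-0.46,-0.34,0,0,0,-3.8,-1,-0.51,-0.38,0,0,0,-4.2,-1,-0.56,-0.41,0,0,0,-4.6,-1,-0.61,-0.44,0,0,0,-5,-1]

```text
time: 23.73
ee_pos: [0.5333, -0.3145, 0.2576]
tcp_rot: [-90.0, -20.8, -30.4]
wrist_force: [0.4, -0.7, -6.1]
opening: 0.0133
```

>>> arm_command:
  rows: [-0.05,-0.04,0,0,0,-0.4,-1,-0.1,-0.07,0,0,0,-0.8,-1,-0.14,-0.1,0,0,0,-1.2,-1,-0.19,-0.14,0,0,0,-1.7,-1,-0.24,-0.17,0,0,0,-2.1,-1,-0.29,-0.2,0,0,0,-2.5,-1,-0.34,-0.23,0,0,0,-2.9,-1,-0.39,-0.26,0,0,0,-3.3,-1,-0.44,-0.29,0,0,0,-3.8,-1,-0.5,-0.32,0,0,0,-4.2,-1,-0.55,-0.34,0,0,0,-4.6,-1,-0.6,-0.37,0,0,0,-5,-1]

```text
time: 24.73
ee_pos: [0.5274, -0.311, 0.2589]
tcp_rot: [-90.0, -25.8, -30.4]
wrist_force: [0.1, -0.2, -5.8]
opening: 0.0132
```

>>> arm_command:
  rows: [-0.05,-0.03,0,0,0,-0.4,-1,-0.1,-0.06,0,0,0,-0.8,-1,-0.16,-0.09,0,0,0,-1.2,-1,-0.21,-0.12,0,0,0,-1.7,-1,-0.26,-0.15,0,0,0,-2.1,-1,-0.32,-0.18,0,0,0,-2.5,-1,-0.38,-0.2,0,0,0,-2.9,-1,-0.43,-0.23,0,0,0,-3.3,-1,-0.49,-0.26,0,0,0,-3.8,-1,-0.55,-0.28,0,0,0,-4.2,-1,-0.61,-0.31,0,0,0,-4.6,-1,-0.67,-0.33,0,0,0,-5,-1]

```text
time: 25.73
ee_pos: [0.5209, -0.3072, 0.259]
tcp_rot: [-90.0, -30.8, -30.4]
wrist_force: [-0.6, 0.3, -6.9]
opening: 0.0131
```

>>> arm_command:
  rows: [-0.06,-0.03,0,0,0,-0.4,-1,-0.12,-0.06,0,0,0,-0.8,-1,-0.18,-0.09,0,0,0,-1.2,-1,-0.25,-0.12,0,0,0,-1.7,-1,-0.31,-0.15,0,0,0,-2.1,-1,-0.38,-0.18,0,0,0,-2.5,-1,-0.45,-0.21,0,0,0,-2.9,-1,-0.52,-0.23,0,0,0,-3.3,-1,-0.59,-0.26,0,0,0,-3.8,-1,-0.66,-0.29,0,0,0,-4.2,-1,-0.73,-0.32,0,0,0,-4.6,-1,-0.81,-0.35,0,0,0,-5,-1]

```text
time: 26.73
ee_pos: [0.5134, -0.3028, 0.258]
tcp_rot: [-90.0, -35.8, -30.4]
wrist_force: [-0.2, 0.3, -4.9]
opening: 0.0132
```

>>> arm_command:
  rows: [-0.07,-0.03,0,0,0,-0.4,-1,-0.15,-0.07,0,0,0,-0.8,-1,-0.22,-0.1,0,0,0,-1.2,-1,-0.3,-0.14,0,0,0,-1.7,-1,-0.38,-0.17,0,0,0,-2.1,-1,-0.46,-0.2,0,0,0,-2.5,-1,-0.54,-0.24,0,0,0,-2.9,-1,-0.62,-0.27,0,0,0,-3.3,-1,-0.71,-0.3,0,0,0,-3.8,-1,-0.79,-0.34,0,0,0,-4.2,-1,-0.88,-0.37,0,0,0,-4.6,-1,-0.97,-0.4,0,0,0,-5,-1]

```text
time: 27.73
ee_pos: [0.5046, -0.2976, 0.2555]
tcp_rot: [-90.0, -40.8, -30.4]
wrist_force: [0.1, 0.3, -3.3]
opening: 0.0133
```

>>> arm_command:
  rows: [-0.09,-0.04,0,0,0,-0.4,-1,-0.17,-0.08,0,0,0,-0.8,-1,-0.26,-0.12,0,0,0,-1.2,-1,-0.35,-0.16,0,0,0,-1.7,-1,-0.44,-0.2,0,0,0,-2.1,-1,-0.54,-0.25,0,0,0,-2.5,-1,-0.63,-0.29,0,0,0,-2.9,-1,-0.72,-0.33,0,0,0,-3.3,-1,-0.82,-0.37,0,0,0,-3.8,-1,-0.92,-0.41,0,0,0,-4.2,-1,-1.01,-0.45,0,0,0,-4.6,-1,-1.11,-0.49,0,0,0,-5,-1]

```text
time: 28.73
ee_pos: [0.4946, -0.2917, 0.2519]
tcp_rot: [-90.0, -45.8, -30.4]
wrist_force: [-0.2, 0.5, -3.1]
opening: 0.0131
```

>>> arm_command:
  rows: [-0.1,-0.05,0,0,0,-0.4,-1,-0.19,-0.1,0,0,0,-0.8,-1,-0.29,-0.14,0,0,0,-1.2,-1,-0.39,-0.19,0,0,0,-1.7,-1,-0.49,-0.24,0,0,0,-2.1,-1,-0.59,-0.28,0,0,0,-2.5,-1,-0.69,-0.33,0,0,0,-2.9,-1,-0.79,-0.37,0,0,0,-3.3,-1,-0.89,-0.42,0,0,0,-3.8,-1,-0.99,-0.46,0,0,0,-4.2,-1,-1.1,-0.51,0,0,0,-4.6,-1,-1.2,-0.55,0,0,0,-5,-1]

```text
time: 29.73
ee_pos: [0.4839, -0.2855, 0.2471]
tcp_rot: [-90.0, -50.8, -30.4]
wrist_force: [-0.2, 0.0, -3.7]
opening: 0.0131
```

```bash
python3 - <<'E'
from h import *
from workcell import sensors,imaging
f=[]
for i in range(4):
    c=imaging.camera("side" if i<3 else "top"); f.append(sensors.get_obs()["wrist_force"])
    if i==2: cv2.imwrite("pics/s7.png",cv2.resize(c["pixels"][150:370,200:460],None,fx=3,fy=3))
cv2.imwrite("pics/t7.png",cv2.resize(c["pixels"][120:300,250:480],None,fx=3,fy=3))
o=sensors.get_obs();print(o["time"],o["ee_pos"],o["tcp_rot"],np.mean(f,0))
E
```

```text
29.9333 [ 0.48400977 -0.28552871  0.2471969 ] [-90.01392604 -50.74363855 -30.41898458] [ 0.06675456 -0.14210571 -2.87918783]
```

View pics/s7.png

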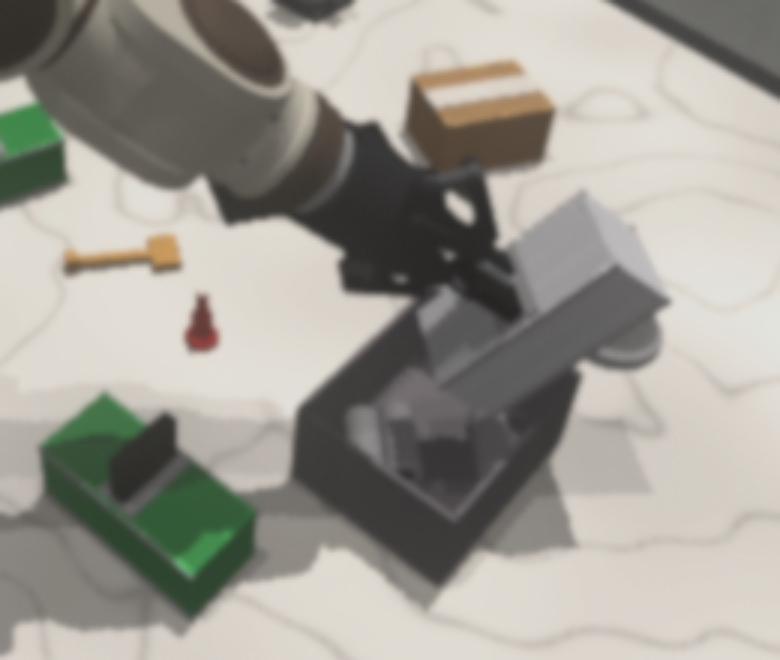

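View pics/t7.png

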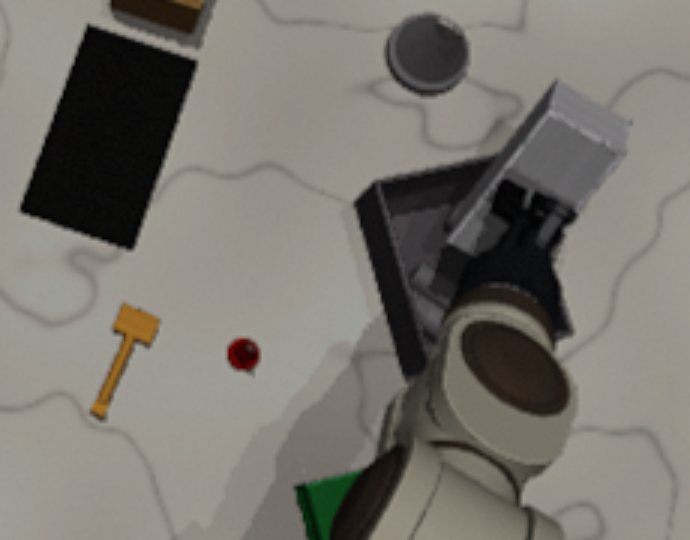

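The force fell from 6.1 to 2.9 N, a drop of three sleeves. The side view shows the sleeves in the box around (430,440) and nothing outside it. I bring the tin back.

```bash
python3 - <<'E'
from h import *
from workcell import sensors
o=sensors.get_obs(); p0=o["ee_pos"];R0=rot(o["tcp_rot"])
g0=p0+.054*R0.apply([0,1,0]);print(g0)
poses=[]
e=np.array([.8616,-.5075,0])
g1=np.array([.64*e[0],.64*e[1],.235]); 
N=30
for i in range(1,N+1):
    s=mj(i/N); sr=mj(np.clip(i/N*1.0,0,1)); sz=mj(min(1,i/18))
    g=g0+(g1-g0)*s; g[2]=g0[2]+(g1[2]-g0[2])*sz
    poses.append(tinpose(g,-30.4,50.75*(1-sr)))
g2=np.array([.6433,.0331,.170])
N=30
for i in range(1,N+1):
    s=mj(i/N); poses.append(tinpose(g1+(g2-g1)*s+np.array([0,0,0.0]),-30.4+12.8*s,0))
P=poses[::2]
print(len(P))
show(p0,R0,poses,per=12,nd=1)
E
```

```text
[ 0.52006075 -0.30671097  0.21302617]
30
call 0 0.0, 0.0, 0.0, 0.0, 0.0, 0.0, -1, 0.0, 0.0, 0.0, 0.0, 0.0, 0.1, -1, 0.1, 0.0, 0.0, 0.0, 0.0, 0.4, -1, 0.3, -0.1, 0.0, 0.0, 0.0, 1.0, -1, 0.5, -0.1, 0.0, 0.0, 0.0, 1.8, -1, 0.8, -0.1, 0.0, 0.0, 0.0, 2.9, -1, 1.1, -0.2, 0.0, 0.0, 0.0, 4.4, -1, 1.5, -0.2, 0.0, 0.0, 0.0, 6.2, -1, 2.0, -0.2, 0.0, 0.0, 0.0, 8.3, -1, 2.5, -0.2, 0.0, 0.0, 0.0, 10.6, -1, 3.0, -0.1, 0.0, 0.0, 0.0, 13.3, -1, 3.6, 0.0, 0.0, 0.0, 0.0, 16.1, -1
call 1 0.6, 0.0, 0.0, 0.0, 0.0, 3.0, -1, 1.1, 0.0, 0.0, 0.0, 0.0, 6.1, -1, 1.6, 0.1, 0.0, 0.0, 0.0, 9.3, -1, 2.1, 0.3, 0.0, 0.0, 0.0, 12.4, -1, 2.6, 0.5, 0.0, 0.0, 0.0, 15.5, -1, 3.1, 0.7, 0.0, 0.0, 0.0, 18.5, -1, 3.5, 0.9, 0.0, 0.0, 0.0, 21.4, -1, 3.9, 1.1, 0.0, 0.0, 0.0, 24.0, -1, 4.2, 1.3, 0.0, 0.0, 0.0, 26.4, -1, 4.5, 1.4, 0.0, 0.0, 0.0, 28.5, -1, 4.8, 1.6, 0.0, 0.0, 0.0, 30.2, -1, 5.0, 1.7, 0.0, 0.0, 0.0, 31.7, -1
call 2 0.2, 0.0, 0.0, 0.0, 0.0, 1.1, -1, 0.3, 0.0, 0.0, 0.0, 0.0, 2.0, -1, 0.4, 0.0, 0.0, 0.0, 0.0, 2.5, -1, 0.5, 0.0, 0.0, 0.0, 0.0, 2.8, -1, 0.5, 0.0, 0.0, 0.0, 0.0, 2.9, -1, 0.5, 0.0, 0.0, 0.0, 0.0, 2.9, -1, 
[... 395 characters left out ...]
-2.5, 1.7, 9.3, 0.0, -3.3, 0.0, -1, -3.1, 2.1, 11.4, 0.0, -4.1, 0.0, -1, -3.7, 2.5, 13.5, 0.0, -4.9, 0.0, -1, -4.3, 2.9, 15.8, 0.0, -5.7, 0.0, -1, -4.9, 3.3, 18.0, 0.0, -6.5, 0.0, -1, -5.5, 3.7, 20.2, 0.0, -7.2, 0.0, -1, -6.1, 4.1, 22.3, 0.0, -8.0, 0.0, -1
call 4 -0.3, 0.4, 2.0, 0.0, -0.7, 0.0, -1, -0.5, 0.7, 3.9, 0.0, -1.4, 0.0, -1, -0.7, 1.0, 5.7, 0.0, -2.0, 0.0, -1, -0.9, 1.3, 7.2, 0.0, -2.5, 0.0, -1, -1.1, 1.5, 8.5, 0.0, -3.0, 0.0, -1, -1.2, 1.7, 9.5, 0.0, -3.3, 0.0, -1, -1.3, 1.8, 10.3, 0.0, -3.6, 0.0, -1, -1.4, 1.9, 10.9, 0.0, -3.8, 0.0, -1, -1.4, 2.0, 11.3, 0.0, -4.0, 0.0, -1, -1.5, 2.0, 11.5, 0.0, -4.0, 0.0, -1, -1.5, 2.1, 11.6, 0.0, -4.1, 0.0, -1, -1.5, 2.1, 11.6, 0.0, -4.1, 0.0, -1
```

>>> arm_command:
  rows: [0.1,0,0,0,0,0.4,-1,0.3,-0.1,0,0,0,1,-1,0.5,-0.1,0,0,0,1.8,-1,0.8,-0.1,0,0,0,2.9,-1,1.1,-0.2,0,0,0,4.4,-1,1.5,-0.2,0,0,0,6.2,-1,2,-0.2,0,0,0,8.3,-1,2.5,-0.2,0,0,0,10.6,-1,3,-0.1,0,0,0,13.3,-1,3.6,0,0,0,0,16.1,-1]

```text
time: 30.77
ee_pos: [0.504, -0.2973, 0.2757]
tcp_rot: [-90.0, -34.5, -30.4]
wrist_force: [0.3, 0.5, -3.2]
opening: 0.0131
```

>>> arm_command:
  rows: [0.6,0,0,0,0,3,-1,1.1,0,0,0,0,6.1,-1,1.6,0.1,0,0,0,9.3,-1,2.1,0.3,0,0,0,12.4,-1,2.6,0.5,0,0,0,15.5,-1,3.1,0.7,0,0,0,18.5,-1,3.5,0.9,0,0,0,21.4,-1,3.9,1.1,0,0,0,24,-1,4.2,1.3,0,0,0,26.4,-1,4.5,1.4,0,0,0,28.5,-1,4.8,1.6,0,0,0,30.2,-1,5,1.7,0,0,0,31.7,-1]

```text
time: 31.77
ee_pos: [0.5486, -0.3235, 0.2894]
tcp_rot: [-90.0, -2.9, -30.4]
wrist_force: [-0.4, 0.4, -2.6]
opening: 0.0133
```

>>> arm_command:
  rows: [0.2,0,0,0,0,1.1,-1,0.3,0,0,0,0,2,-1,0.4,0,0,0,0,2.5,-1,0.5,0,0,0,0,2.8,-1,0.5,0,0,0,0,2.9,-1,0.5,0,0,0,0,2.9,-1,0.5,0,0.1,0,0,2.9,-1,0.4,0.1,0.3,0,-0.1,2.9,-1,0.3,0.1,0.7,0,-0.2,2.9,-1,0.1,0.2,1.3,0,-0.5,2.9,-1,-0.1,0.4,2.1,0,-0.7,2.9,-1]

```text
time: 32.68
ee_pos: [0.5574, -0.3038, 0.2856]
tcp_rot: [-90.0, -0.1, -29.7]
wrist_force: [-0.0, 1.0, -3.6]
opening: 0.0131
```

>>> arm_command:
  rows: [-0.3,0.2,1,0,-0.4,0,-1,-0.6,0.4,2.3,0,-0.8,0,-1,-1,0.7,3.7,0,-1.3,0,-1,-1.5,1,5.4,0,-1.9,0,-1,-2,1.3,7.3,0,-2.6,0,-1,-2.5,1.7,9.3,0,-3.3,0,-1,-3.1,2.1,11.4,0,-4.1,0,-1,-3.7,2.5,13.5,0,-4.9,0,-1,-4.3,2.9,15.8,0,-5.7,0,-1,-4.9,3.3,18,0,-6.5,0,-1,-5.5,3.7,20.2,0,-7.2,0,-1,-6.1,4.1,22.3,0,-8,0,-1]

```text
time: 33.68
ee_pos: [0.6152, -0.0778, 0.2439]
tcp_rot: [-90.0, -0.0, -21.6]
wrist_force: [0.2, -0.6, -2.6]
opening: 0.0132
```

>>> arm_command:
  rows: [-0.3,0.4,2,0,-0.7,0,-1,-0.5,0.7,3.9,0,-1.4,0,-1,-0.7,1,5.7,0,-2,0,-1,-0.9,1.3,7.2,0,-2.5,0,-1,-1.1,1.5,8.5,0,-3,0,-1,-1.2,1.7,9.5,0,-3.3,0,-1,-1.3,1.8,10.3,0,-3.6,0,-1,-1.4,1.9,10.9,0,-3.8,0,-1,-1.4,2,11.3,0,-4,0,-1,-1.5,2,11.5,0,-4,0,-1,-1.5,2.1,11.6,0,-4.1,0,-1,-1.5,2.1,11.6,0,-4.1,0,-1]

```text
time: 34.68
ee_pos: [0.6441, 0.0326, 0.2231]
tcp_rot: [-90.0, -0.0, -17.6]
wrist_force: [0.4, 1.4, -3.8]
opening: 0.0133
```

```bash
python3 - <<'E'
from h import *
from workcell import sensors,imaging
c=imaging.camera("side");t=imaging.camera("top")
np.savez("t8.npz",**t)
o=sensors.get_obs();print(o["time"],o["ee_pos"],o["tcp_rot"],o["wrist_force"])
cv2.imwrite("pics/s8.png",cv2.resize(c["pixels"][110:370,200:460],None,fx=3,fy=2.3))
cv2.imwrite("pics/t8.png",cv2.resize(t["pixels"][60:300,180:480],None,fx=2.5,fy=2.5))
print(tool_delta(o["ee_pos"],o["tcp_rot"],[.6433,.0331,.146],[-90,0,-17.6]))
E
```

```text
34.7833 [0.6440894  0.03239136 0.22327766] [-9.00395572e+01 -3.77694352e-02 -1.76649657e+01] [-0.80173288  0.51864079 -2.92250695]
(array([-0.1 ,  7.73,  0.05]), array([ 0.04, -0.06,  0.04]))
```

View pics/s8.png

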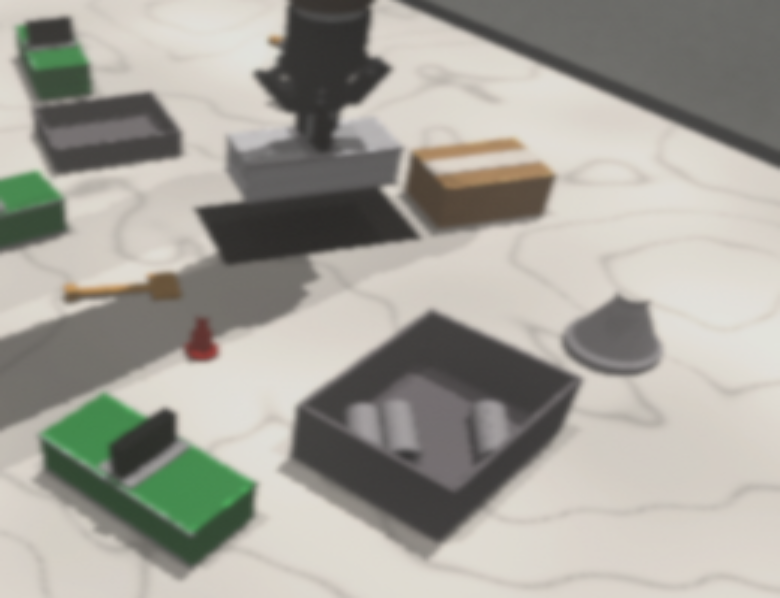

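View pics/t8.png

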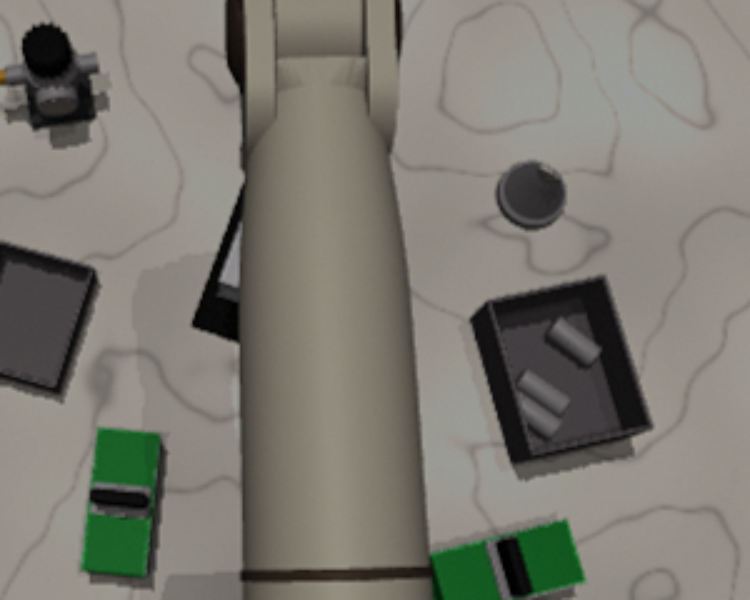

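The box holds three sleeves: top view (543,388), (538,415) and (573,340). Everything else is in place. I lower the tin.

>>> arm_command:
  rows: [0,0.2,0,0,0,0,-1,-0.1,0.7,0.1,0,0,0,-1,-0.1,1.4,0.1,0,0,0,-1,-0.1,2.2,0.1,0,0,0,-1,-0.1,3.1,0.1,0,0,0,-1,-0.1,4,0.1,0,0,0,-1,-0.1,4.9,0.1,0,0,0,-1,-0.1,5.7,0.1,0,0,0,-1,-0.1,6.3,0.1,0,0,0,-1,-0.1,6.8,0.1,0,0,0,-1,-0.1,7.1,0.1,0,0,0,-1,-0.1,7.2,0.1,0,0,0,-1]

```text
time: 35.78
ee_pos: [0.6434, 0.034, 0.1506]
tcp_rot: [-90.0, -0.0, -17.6]
wrist_force: [-0.0, -0.6, -2.9]
opening: 0.0131
```

>>> arm_command:
  rows: [0,0.1,0,0,0,0,-1,0,0.2,0,0,0,0,-1,0,0.3,0,0,0,0,-1,0,0.4,0,0,0,0,-1,0,0.4,0,0,0,0,-1,0,0.4,0,0,0,0,-1]

```text
time: 36.28
ee_pos: [0.6435, 0.034, 0.1473]
tcp_rot: [-90.0, -0.0, -17.6]
wrist_force: [-0.3, 0.5, -2.8]
opening: 0.0131
```

```bash
python3 - <<'E'
from h import *
from workcell import sensors,imaging
c=imaging.camera("side")
o=sensors.get_obs();print(o["time"],o["ee_pos"],o["tcp_rot"],o["wrist_force"])
cv2.imwrite("pics/s9.png",cv2.resize(c["pixels"][130:240,240:400],None,fx=4.5,fy=4.5))
E
```

```text
36.3333 [0.64353677 0.03403265 0.14732541] [-9.00298740e+01 -4.07093552e-02 -1.76346835e+01] [ 0.19386846 -0.78110363 -3.15765441]
```

View pics/s9.png

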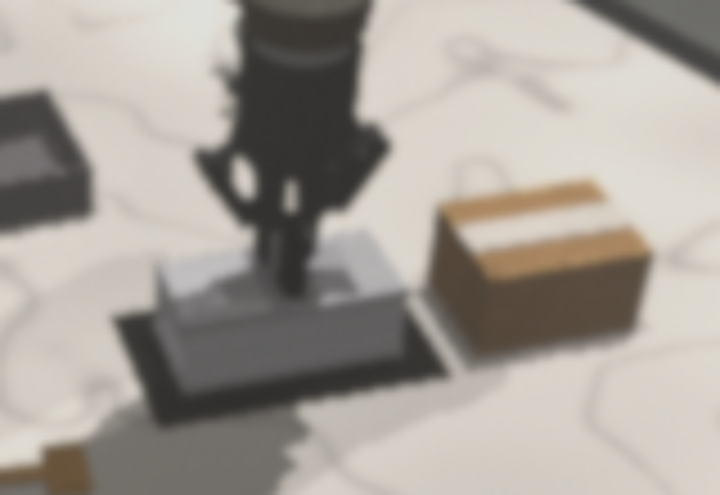

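Not yet resting: the force is still -3 N. I lower gently.

>>> arm_command:
  rows: [0,0.05,-0.05,0,0,0,-1,0,0.1,-0.1,0,0,0,-1,0,0.1,-0.1,0,0,0,-1,0,0.1,-0.1,0,0,0,-1]

```text
time: 36.67
ee_pos: [0.6434, 0.0334, 0.147]
tcp_rot: [-90.0, -0.1, -17.6]
wrist_force: [-0.2, 3.7, 5.2]
opening: 0.0132
```

>>> arm_command:
  rows: [0,0.05,0,0,0,0,-1,0,0.1,0,0,0,0,-1,0,0.1,0,0,0,0,-1,0,0.1,0,0,0,0,-1]

```text
time: 37.0
ee_pos: [0.6434, 0.0334, 0.147]
tcp_rot: [-90.0, -0.1, -17.6]
wrist_force: [-3.8, 3.4, 11.8]
opening: 0.0133
```

Contact. I back off 1 mm, then release and rise.

>>> arm_command:
  rows: [0,-0.1,0,0,0,0,-1,0,-0.1,0,0,0,0,-1,0,-0.1,0,0,0,0,-0.7,0,-0.1,0,0,0,0,-0.4,0,-0.1,0,0,0,0,0,0,-0.1,0,0,0,0,0.5,0,-0.1,0,0,0,0,1,0,-0.1,0,0,0,0,1,0,-0.1,0,0,0,0,1,0,-0.1,0,0,0,0,1]

```text
time: 37.83
ee_pos: [0.6432, 0.033, 0.1461]
tcp_rot: [-90.0, -0.0, -17.6]
wrist_force: [-1.4, -0.6, -1.4]
opening: 0.0855
```

>>> arm_command:
  rows: [0,-0.5,0,0,0,0,1,0,-1.5,0,0,0,0,1,0,-3,0,0,0,0,1,0,-5,0,0,0,0,1,0,-7,0,0,0,0,1,0,-9,0,0,0,0,1,0,-11,0,0,0,0,1,0,-13,0,0,0,0,1,0,-14,0,0,0,0,1,0,-14,0,0,0,0,1]

```text
time: 38.67
ee_pos: [0.6437, 0.0332, 0.2897]
tcp_rot: [-89.9, -0.3, -17.6]
wrist_force: [-0.0, 0.0, 0.3]
opening: 0.0855
```

```bash
python3 - <<'E'
from h import *
from workcell import sensors,imaging
c=imaging.camera("side");t=imaging.camera("wrist")
o=sensors.get_obs();print(o["time"],o["ee_pos"],o["tcp_rot"],o["wrist_force"],o["opening"])
for d in (c,t):
    P,ok,px=cloud(d);x,y,z=P[...,0],P[...,1],P[...,2]
    nr=ok&(abs(x-.642)<.1)&(abs(y-.033)<.12)
    rect(P[nr&(z>.098)&(z<.13)],"htop"); rect(P[nr&(z>.052)&(z<.07)&(x<.73)],"lid")
cv2.imwrite("pics/s10.png",cv2.resize(c["pixels"][130:240,240:400],None,fx=4.5,fy=4.5))
cv2.imwrite("pics/w10.png",t["pixels"])
E
```

```text
38.7667 [0.64327061 0.03319503 0.2860087 ] [-9.00270501e+01 -4.89215264e-02 -1.76319586e+01] [ 1.02538191 -1.11768972 -0.2560463 ] 0.08515488494292352
htop 83 c [639.6  33.8] size [63.1 13.6] ang 72.7 z [0.099 0.106 0.11 ]
lid 782 c [641.3  34.7] size [ 78.7 157.5] ang 72.4 z [0.054 0.062 0.067]
htop 1452 c [643.8  34.5] size [59.3 13.8] ang 72.2 z [0.106 0.11  0.111]
lid 13083 c [643.2  33.9] size [ 72.4 158.7] ang 72.4 z [0.063 0.064 0.068]
```

View pics/s10.png

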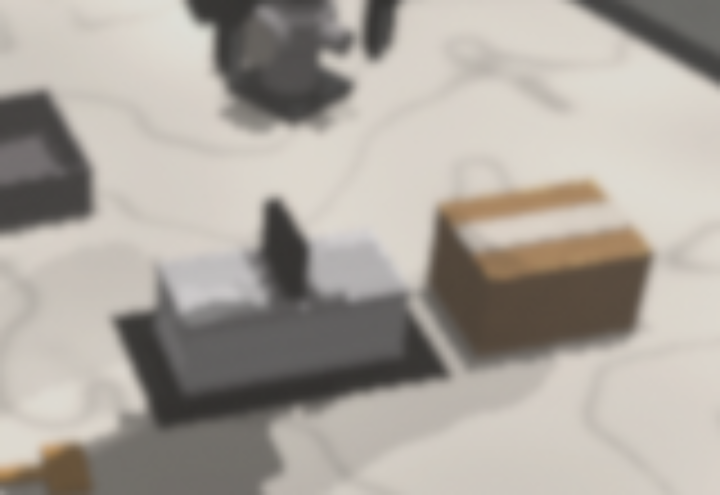

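View pics/w10.png

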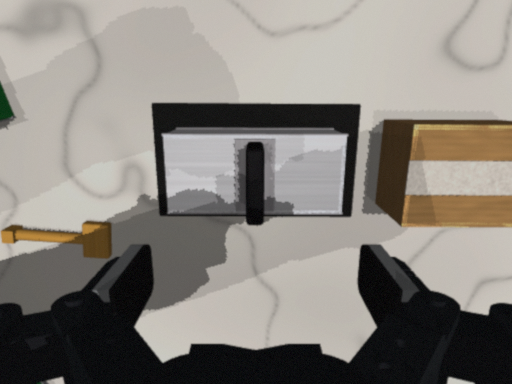

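The tin stands upright in the middle of the mat, at (0.643, 0.034) against the mat centre (0.643, 0.033). The gripper is clear of it, so I hand in.

```bash
python3 -c "
from workcell import bot
print(bot.job_done())"
```

```text
the job is handed in; nothing more can be done
None
```

The tin was full, so I tipped all three sleeves into the deep box and put the empty tin back upright in the middle of its mat. I handed in at about 39 s of the 64 s allowed.

- **Feeling the contents:** I lifted the tin by its handle, tilted it to 14.8° at no more than 5°/s and held it about a second. Nothing came out. The wrist force averaged 6.1 N, about 620 g, which only fits three sleeves.
- **Pouring:** I levelled the tin, carried it slightly mouth-up, and tipped it slowly to 51° with the lip's underside about 1 cm above the box rim. The force then fell to about 2.9 N, a drop of three sleeves. The pictures show three sleeves in the box.
- **Placing:** The tin stands upright at about (0.643, 0.034); the mat centre measured (0.643, 0.033). The side camera reads the tin about 2 mm from the wrist camera, which is within the calibration error. The tin's yaw is within about 0.5° of the mat's.
- **Other things:** The gripper is open and about 10 cm clear of the handle. In the last pictures the other things on the counter look unmoved. I judged that by eye and did not measure them again.

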